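Find the high spot of a focusing cam with a dial indicator

ROBOT

A 6-joint arm with a two-finger parallel gripper is mounted at the origin on the work surface. World frame = base frame: x ahead of the robot, y to its left, z up, the work surface at z = 0. Lengths are in mm, angles in rad, forces in N, time in s.
With the tool pointing down it reaches from about 350 to 875 mm from the base axis. Payload 4.2 kg.
Tool frame: the origin (TCP) lies midway between the tips of the shut fingers; the grasp point (between the pads) lies 19 mm behind it; z points along the fingers, y is the line along which they close (so a half turn about z gives the same grasp; the last joint's range is limited). The gripper opens to 85 mm and grips with 20 to 120 N. Pads are 22 mm wide; open, the fingers measure 114 mm over their backs; the gripper's body (76 mm by 85 mm) begins 54 mm behind the grasp point. The pads swing forward as they close: fully open they stand 13 mm farther back than shut.
Start: joints at [1.539, 0.385, 0.008, 0, -1.194, -0.259], TCP at [179.167, 598.747, 231.312] pointing down, gripper open.
Joint ranges: [-3.14, 3.14], [-1.21, 2.06], [-1.07, 1.41], [-3.16, 2.05], [-2.99, -0.16], [-3.1, 3.1]. Speed limits (rad/s): [2.79, 2.79, 3.14, 3.14, 3.14, 3.14].

INTERFACE

Orientations are given as a unit quaternion [x, y, z, w].
In Python, from bench import * gives the robot as it stands.
- The arm moves only by the tool carry_out, never from a script. Its argument "motion" is a list of rows, each a list of 7 numbers: the turn, a rotation vector about the tool's x, y, z in rad, then the shift along the tool's x, y, z in mm, then the opening, from -1 (shut) to 1 (fully open), so that 0 is half open. A call has 1 to 5 rows; each row is the pose to reach, as a shift and turn from the pose commanded when the call began, along the tool's axes at that moment; what a row does not reach only later rows make up. A row lasts 1/8 s, in which the tool goes at most 62.5 mm and 10.7 degrees, less where a joint would pass 70% of its speed; a pose out of reach is approached as far as the arm can. A call with a gripper value outside its range is refused whole. The fingers move at their own pace and stop on an object; the grip force is fixed at half the most. Time passes only in rows, so rows that repeat a pose let the fingers close. It gives the time, the measured TCP pose, the force, the opening and the grip force at its end, in the units of the state.
- read_state(): the state, without advancing time (a new reading comes with each control period).
- get_image(name): name is "scene" or "top" or "wrist"; returns a dict with "color" (400x640x3 uint8, blue, green, red), "mtx" (3x3 intrinsics, pixels), "k1" (the pictures are not rectified: a ray, as slopes to the right and down, at radius r is drawn at 1 + k1 r^2 times it, then the intrinsics apply), "position" and "orientation" of the camera in the world. Camera axes: x right, y down, z forward; pixel columns grow to the right and rows downward; lengths in mm; the calibration is good to about 2 mm. A picture is of the moment at which its call begins. There is no depth.
- job_done(): hands the job in; it is judged then, once.
The state is a dict: "clock": time; "joints": joint angles; "joint_vel": joint speeds; "joint_efforts": joint torques, N m; "position": TCP position; "ee_rot": TCP orientation; "contact_force": force on the tool from outside, world axes, zero at the start; "wrist_torque": the same for the moment, N m; "gripper_width": finger opening in mm; "grasp_force": force on a finger pad.
Only numpy, scipy, OpenCV 4.12 (cv2) and the standard library are available. Lean on these libraries where they do the work, as an engineer would, in place of code of your own. Each camera call takes 0.05 s, during which the arm holds its last target. There are 200 camera calls.

TASK

The microscope's focusing cam tube lies in the sloping V-block. First slide the dial indicator down its sloping guide until its sprung plunger rests on the brass cam collar and is pushed about half-way in (never so far that it bottoms out) and let it go; then turn the tube by its black head until the collar's highest spot stands under the plunger, so that the dial shows its greatest reading. Leave the indicator down on the cam and do not disturb the other things on the bench.

Things in the scene. Friction and masses are not known exactly. Their poses are not given: they have to be found in the camera images.
- cradle: Sloping steel V-block with the indicator's guide, fixed. Origin on the tube's axis at the tube's lower end. z = the tube's axis, up and leaning 40 degrees from vertical towards the robot. x = up the indicator's guide, 40 degrees above level, away from the robot. y level. The tube (56 mm diameter) turns about z, stays at any angle (friction 0.08 N m), is strapped in and cannot be lifted out. V jaws end at z = 150 mm.
- collar (a point): Fixed point on the tube's axis at cradle z = 92 mm, inside the brass cam collar (84 mm diameter, z = 70 to 114 mm). The collar's centre is 6 mm off the axis, so as the tube turns its surface under the plunger lies 36 mm (low spot) to 48 mm (high spot) from the axis, nearly a sine wave over a turn. At the start the high spot is at least 0.9 rad of turning from the plunger, either way round.
- head (a point): Fixed point on the tube's axis in the middle of its black ribbed cylindrical head (50 mm diameter, cradle z = 160 to 222 mm; this point at 190). Does not turn with the tube. Grip the head across its 50 mm with the tool pointing down along the tube's axis, 40 degrees from vertical, and turn about that axis, regrasping as needed; any grip angle will do.
- grip (a point): Point in the upright black tab on top of the dial indicator, 18 mm below the tab's upper end. The tab is a vertical bar 52 mm tall, 22 mm along the guide's level direction and 16 mm wide (cradle's y). Gripped across its 16 mm from straight above, it moves the indicator along the guide. Below it is the dial, 72 mm diameter, 22 mm thick, its face looking up the guide.
- indicator (a joint): How far (m) the indicator has been slid down its guide, along the cradle's -x: 0 at the top, 0.060 at the lower stop. It stays where it is left (friction 5 N; pushing down or up takes 2 to 9 N). With the plunger fully out its tip is 74 mm minus this travel from the tube's axis, at cradle z = 92 mm.
- plunger (a joint): How far (m) the sprung plunger is pushed into the indicator: 0 fully out, 0.015 half-way, 0.030 bottomed out. Spring 1 N at 0 to 3.2 N at 0.030. The dial's black pointer follows it, clockwise as seen on the face, 200 rad per m: pointing up the slope at 0, nearly straight down at 0.015, 16 degrees short of a full turn at 0.030.
- tip (a point): The contact point of the plunger's round tip (12 mm ball), on the side of the tube. Its x in the cradle's frame is its distance from the tube's axis: 36 mm on the low spot, 48 mm on the high spot.
- eyepiece: Bystander: a black eyepiece standing beside the fixture, 46 mm diameter, 62 mm tall; origin under its centre.
- driver: Bystander: a screwdriver lying beside the fixture, 170 mm long; origin under its middle.
- spare_knob: Bystander: a black focus knob, 52 mm diameter, 34 mm tall, standing beside the fixture; origin under its centre.
- jar: Bystander: an amber glass jar with white cap, 68 mm diameter, 90 mm tall; origin under its centre.
- beaker: Bystander: a clear beaker, 72 mm diameter, 90 mm tall; origin under its centre.
- dish: Bystander: a shallow clear dish, 100 mm diameter, 18 mm tall; origin under its centre.
- slidebox: Bystander: an open wooden slide box with dividers, 170 x 100 x 45 mm; origin under its centre.

How it is judged:
By the outcome, as a careful person would: the job done as asked, in the order asked, and still so for the second after the job is handed in, with the robot touching nothing.
It also fails if it takes over 72 s, if anything falls off the work surface, if the arm or the gripper's body presses on something with over 40 N, if the wrist force passes 120 N, or if a joint passes its speed limit or range.

## Working session

There is one attempt and no reset: what is moved stays moved. The work goes in short steps, Python scripts to look and compute and a tool call to move; the robot and the scene stay as the last step left them, time stands still between calls to the robot, and variables do not carry over. Pictures are saved under pics/ and viewed, at most 10 in all, crops included, and the job is handed in when it is done.

Besides the shell and the picture viewer there is one more tool, called after "Call:" as a command line: name --pt "numbers of a row" for each row, then --argument value for the rest. carry_out: Moves the arm, as the interface text tells. Its arguments: {"type":"object","properties":{"motion":{"type":"array"}},"required":["motion"]}

```bash
ls; mkdir -p pics; python3 - <<'E'
from bench import *
import cv2
s=read_state();print({k:s[k] for k in('clock','position','ee_rot','gripper_width')})
for n in("scene","top"):
    d=get_image(n);cv2.imwrite(f"pics/{n}0.png",d["color"]);print(n,d["mtx"],d["k1"],d["position"],d["orientation"])
E
```

```text
pics
{'clock': 0.0, 'position': array([179.00410557, 598.21444875, 230.22523917]), 'ee_rot': array([ 9.89436424e-01, -1.44963404e-01, -1.07586777e-04,  1.07825562e-03]), 'gripper_width': 85.53085484433505}
scene [[368.3333957    0.         324.48145084]
 [  0.         368.3333957  200.5814167 ]
 [  0.           0.           1.        ]] 0.02197662221638905 [1408.69232094   30.95642336  817.76368947] [ 0.61813756  0.64641855 -0.31842908 -0.31408906]
top [[400.32354259   0.         320.04997322]
 [  0.         400.32354259 195.54565875]
 [  0.           0.           1.        ]] -0.08574642703460811 [ 377.62787437   11.66793262 1671.03373503] [ 0.7109591  -0.70147141  0.03542151 -0.03493343]
```

View pics/scene0.png

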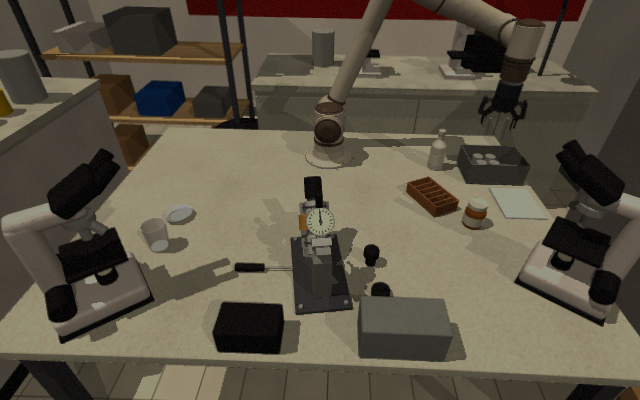

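View pics/top0.png

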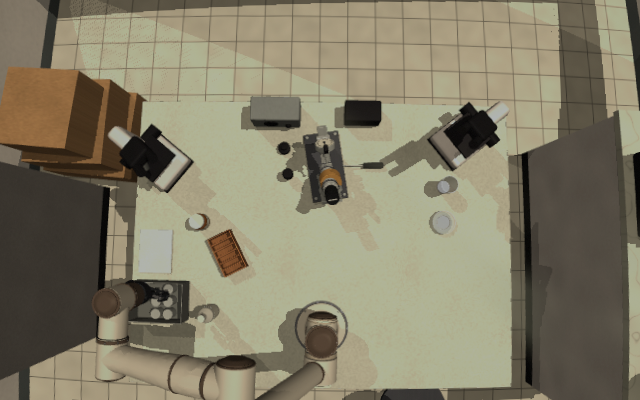

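Scene: fixture at about (320,240), dial face at (320,221), black head at (313,190). Top: base plate about (325,167), head (332,194), brass collar (330,177). I'll zoom in on both.

```bash
python3 - <<'E'
import cv2,numpy as np
a=cv2.imread("pics/scene0.png")[165:315,270:360];b=cv2.imread("pics/top0.png")[120:210,290:390-40]
a=cv2.resize(a,None,fx=4,fy=4,interpolation=cv2.INTER_CUBIC);b=cv2.resize(b,None,fx=6,fy=6,interpolation=cv2.INTER_CUBIC)
c=np.zeros((600,720,3),np.uint8);c[:600,:360]=a;c[:540,360:720]=b;cv2.imwrite("pics/z0.png",cv2.convertScaleAbs(c,alpha=1.7))
E
```

```text
(no output)
```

View pics/z0.png

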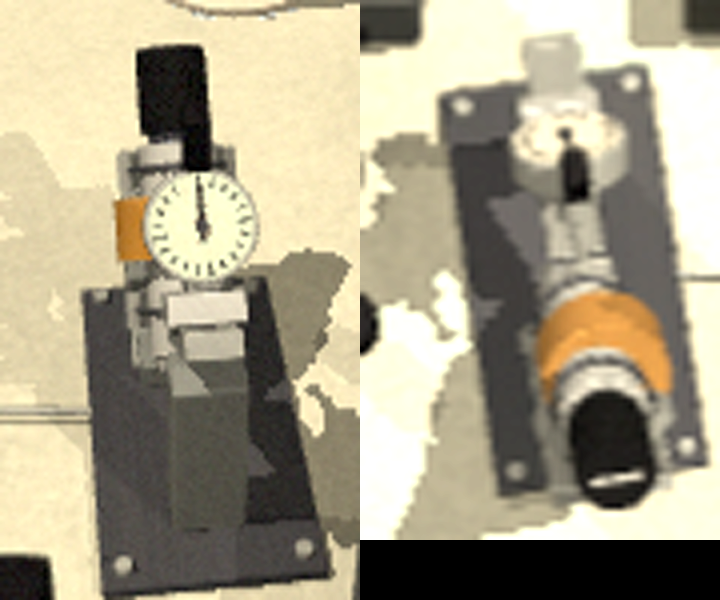

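The zoom shows the head's top disc centred about (613,473), the tab at (575,145–200) and the bolts at the plate corners. In the scene half, the head's top edge is at (170,46) and the dial centre at (203,228). Next I'll triangulate roughly.

```bash
cat > h.py <<'E'
from bench import *
import numpy as np, cv2
from scipy.spatial.transform import Rotation as R
from scipy.optimize import least_squares
def ray(d,uv):
    k=d["k1"];p=(np.array(uv,float)-d["mtx"][:2,2])/d["mtx"][[0,1],[0,1]];q=p.copy()
    for _ in range(8): q=p/(1+k*(q@q))
    v=R.from_quat(d["orientation"]).apply([*q,1]);return d["position"],v/np.linalg.norm(v)
def plane(d,uv,z):
    o,v=ray(d,uv);return o+v*(z-o[2])/v[2]
def proj(d,P):
    c=R.from_quat(d["orientation"]).inv().apply(np.array(P)-d["position"]);q=c[:2]/c[2]
    return q*(1+d["k1"]*(q@q))*d["mtx"][[0,1],[0,1]]+d["mtx"][:2,2]
def cradle(psi):
    s,c=np.sin(np.radians(40)),np.cos(np.radians(40))
    x=np.array([c*np.cos(psi),c*np.sin(psi),s]);z=np.array([-s*np.cos(psi),-s*np.sin(psi),c])
    return np.column_stack([x,np.cross(z,x),z])
def fit(obs,x0):  # obs: (image, pixel, cradle point)
    f=lambda p:np.concatenate([proj(d,p[:3]+cradle(p[3])@np.array(c))-uv for d,uv,c in obs])
    r=least_squares(f,x0,loss='soft_l1');return r.x,f(r.x).reshape(-1,2)
def go(P,Rm):  # shift and turn in tool axes from the measured pose
    s=read_state();R0=R.from_quat(s["ee_rot"])
    return R0.inv().apply(np.array(P)-s["position"]),(R0.inv()*R.from_matrix(Rm)).as_rotvec()
E
python3 - <<'E'
from h import *
t=get_image("top");s=get_image("scene")
pt=lambda x,y:np.array([290+(x-360)/6,120+y/6]);ps=lambda x,y:np.array([270+x/4,165+y/4])
B=[plane(t,pt(*q),14)for q in((463,105),(630,83),(516,470),(687,445))]
print(np.round(B))
d=(B[0]+B[1]-B[2]-B[3]);psi=np.arctan2(d[1],d[0]);print("psi",psi)
p,r=fit([(t,pt(613,473),(0,0,222)),(s,ps(170,46),(25,0,222)),(t,pt(546,94),(0,0,0))][:2],[500,0,100,psi])
f=lambda q:np.concatenate([proj(t,q+cradle(psi)@[0,0,222])-pt(613,473),proj(s,q+cradle(psi)@[25,0,222])-ps(170,46)])
q=least_squares(f,[500,0,100]).x;print(q,f(q))
C=cradle(psi)
print("head",q+C@[0,0,190],"collar",q+C@[0,0,92])
o1,v1=ray(t,pt(567,135));o2,v2=ray(s,ps(203,228))
A=np.column_stack([v1,-v2]);k=np.linalg.lstsq(A,o2-o1,rcond=None)[0]
m=(o1+v1*k[0]+o2+v2*k[1])/2;print("dial",m,np.linalg.norm(o1+v1*k[0]-o2-v2*k[1]),"in cradle",C.T@(m-q))
w=get_image("wrist");st=read_state();Rt=R.from_quat(st["ee_rot"])
print("cam in tool",Rt.inv().apply(w["position"]-st["position"]),(Rt.inv()*R.from_quat(w["orientation"])).as_matrix().round(2),w["mtx"][0,0],w["mtx"][:2,2])
E
```

```text
[[789.  69.  14.]
 [807. -48.  14.]
 [531.  28.  14.]
 [550. -90.  14.]]
psi 0.1600743908316831
[651.41025163 -10.04434206  56.40308195] [ 0.09917717 -0.00355667  0.07796077  0.00259503]
head [530.84198094 -29.51078744 201.95152614] collar [593.02982582 -19.47019982 126.87917072]
dial [7.16802927e+02 1.57466894e-01 2.32616273e+02] 4.437644349441279 in cradle [163.96657697  -0.35166306  92.44568935]
cam in tool [  63.08843337    0.57885471 -141.6645676 ] [[-0.   -0.97 -0.26]
 [ 1.    0.   -0.  ]
 [ 0.   -0.26  0.97]] 338.77694897994286 [321.78890083 200.05134082]
```

```bash
cat >> h.py <<'E'
Q0=np.array([651.4,-10.0,56.4]);PSI=0.16
def down(psi): # tool z down, x along level dir psi
    x=np.array([np.cos(psi),np.sin(psi),0]);z=np.array([0,0,-1.]);return np.column_stack([x,np.cross(z,x),z])
E
python3 - <<'E'
from h import *
print(go([686,-4.5,410],down(PSI)),go([330,430,410],down(-.1)))
E
```

```text
(array([ 658.55930735,  432.52600271, -178.72273589]), array([ 9.83130460e-04,  1.62100421e-04, -4.50840807e-01])) (array([ 192.91392675,  118.35962151, -179.06104083]), array([ 9.88935988e-04,  3.30542831e-05, -1.90840828e-01]))
```

Call:
carry_out --pt "0 0 -0.05 38 24 -36 1" --pt "0 0 -0.1 76 48 -72 1" --pt "0 0 -0.14 114 72 -108 1" --pt "0 0 -0.18 152 96 -144 1" --pt "0 0 -0.2 190 118 -179 1"

```text
clock: 0.88
position: [328.0, 429.8, 411.7]
ee_rot: [0.999, -0.045, 0.0, -0.0]
contact_force: [1.2, -0.2, 1.1]
gripper_width: 85.6
grasp_force: 0.0
```

```bash
python3 - <<'E'
from h import *
s=read_state();print(s["clock"],s["position"],s["joints"]);print(go([686,-4.5,410],down(PSI)))
E
```

```text
0.875 [328.01516849 429.76688073 411.71872744] [ 1.21890884e+00  1.68261296e-01  1.49063981e-01 -4.10029842e-05
 -1.55104678e+00  2.62086497e-01]
(array([395.48772099, 400.41341462,   1.54183321]), array([-5.28234048e-04, -1.70890814e-04, -2.49801782e-01]))
```

Call:
carry_out --pt "0 0 -0.03 40 40 0 1" --pt "0 0 -0.06 80 80 0 1" --pt "0 0 -0.09 120 120 0 1" --pt "0 0 -0.12 160 160 0 1" --pt "0 0 -0.12 200 200 0 1"

```text
clock: 1.5
position: [509.2, 212.3, 410.4]
ee_rot: [1.0, 0.015, 0.0, -0.0]
contact_force: [0.8, 0.9, 0.2]
gripper_width: 85.7
grasp_force: 0.0
```

```bash
python3 - <<'E'
from h import *
print(go([686,-4.5,410],down(PSI)))
E
```

```text
(array([170.29983476, 221.94416237,   0.3788532 ]), array([-0.00028606, -0.00021324, -0.13043034]))
```

Call:
carry_out --pt "0 0 -0.03 34 44 0 1" --pt "0 0 -0.06 68 88 0 1" --pt "0 0 -0.09 102 132 0 1" --pt "0 0 -0.13 136 177 0 1" --pt "0 0 -0.13 170 222 0 1"

```text
clock: 2.12
position: [685.7, -4.5, 410.2]
ee_rot: [0.997, 0.08, -0.0, -0.0]
contact_force: [0.9, 0.8, 0.7]
gripper_width: 85.7
grasp_force: 0.0
```

```bash
python3 - <<'E'
from h import *
d=get_image("wrist");cv2.imwrite("pics/w1.png",cv2.convertScaleAbs(d["color"],alpha=1.4));np.save("w1.npy",d,allow_pickle=True)
s=read_state();print(s["position"],s["joints"])
C=cradle(PSI)
for n,c in dict(dial=(164,0,92.4),headtop=(0,0,222),col=(42,0,114)).items():print(n,proj(d,Q0+C@np.array(c)))
print(proj(d,[686,-4.5,300]))
E
```

```text
[688.65403276  -9.83964215 407.25091237] [ 0.22079214  0.4596732   0.54930233  0.00208538 -1.66350343  1.5034945 ]
dial [322.45596854 144.67122862]
headtop [322.45646295 333.85163474]
col [322.39756632 230.23636201]
[322.66917742 194.5024458 ]
```

View pics/w1.png

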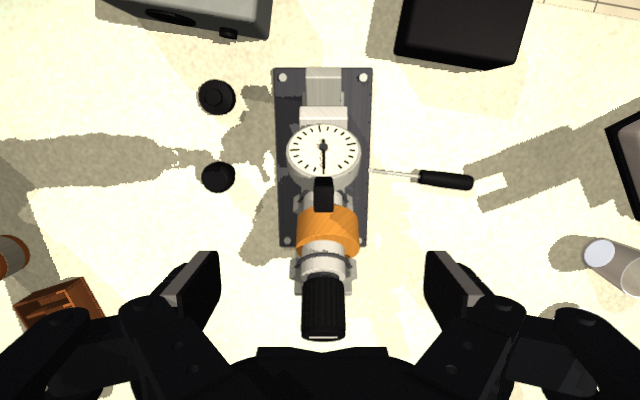

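Wrist view matches the prediction: dial hub (323,147), tab (315–332, 178–210), head end (323,335). I'll measure the tab more exactly.

```bash
python3 - <<'E'
from h import *
d=np.load("w1.npy",allow_pickle=True).item();g=d["color"].max(2)
for r in range(172,216,2):print(r,*g[r,310:338])
E
```

```text
172 208 210 212 193 202 209 209 209 209 209 209 209 147 56 135 197 209 209 209 209 210 209 208 209 209 209 209 209
174 165 169 181 186 196 201 205 207 207 208 207 208 179 150 175 202 209 207 205 206 206 203 196 188 183 175 167 166
176 160 141 129 129 128 124 114 110 115 117 119 127 130 132 134 132 124 119 116 110 111 131 150 155 155 158 161 162
178 88 85 87 89 67 27 6 6 6 8 7 6 6 6 6 6 8 7 7 6 8 6 111 151 153 147 140 137
180 76 76 77 77 41 10 7 7 7 7 8 5 6 6 6 8 7 8 5 8 8 8 54 118 133 134 134 133
182 77 77 77 70 34 8 6 6 8 4 4 8 7 6 6 6 8 8 9 8 6 7 20 112 134 133 131 131
184 77 76 76 63 27 8 6 9 6 7 9 5 8 7 5 7 6 6 8 7 8 7 7 99 127 130 132 131
186 77 76 78 48 18 13 14 13 14 15 15 14 14 13 16 14 15 14 15 14 15 13 13 51 115 131 130 128
188 78 76 77 43 17 18 20 22 21 21 20 21 23 24 23 24 24 24 24 25 24 25 21 45 112 129 128 128
190 75 76 76 43 15 18 21 20 23 23 23 23 24 24 24 24 25 25 24 27 26 26 21 31 111 129 112 100
192 122 135 134 72 20 20 21 20 21 22 22 23 22 24 23 24 23 24 25 25 26 25 20 34 134 163 159 135
194 127 136 143 81 23 18 22 21 21 21 22 22 22 22 23 22 24 24 25 25 25 26 22 5
[... 311 characters left out ...]
117 119 66 20 18 21 21 21 20 21 23 23 22 22 21 21 23 23 25 24 22 19 71 151 168 166 162
204 115 117 120 67 19 18 20 20 20 20 23 20 22 21 21 21 22 22 23 22 23 22 18 47 95 103 127 133
206 114 122 132 83 28 19 21 21 20 21 22 21 21 21 21 22 20 21 22 21 22 22 19 58 129 148 152 157
208 143 143 145 100 38 18 22 21 21 20 20 19 21 20 20 21 20 22 22 21 21 20 18 66 136 154 150 146
210 141 143 149 112 47 17 20 21 20 20 20 19 20 20 21 21 20 20 21 20 20 21 19 103 141 145 144 147
212 141 147 150 149 124 109 109 110 110 109 110 109 111 114 115 116 116 115 115 116 119 126 131 141 143 146 150 152
214 145 146 146 148 152 159 162 165 164 164 164 167 171 172 173 174 173 174 175 170 155 146 141 144 148 151 151 149
```

```bash
cat >> h.py <<'E'
def tri(d1,a,d2,b):
    o1,v1=ray(d1,a);o2,v2=ray(d2,b);k=np.linalg.lstsq(np.column_stack([v1,-v2]),o2-o1,rcond=None)[0]
    p,q=o1+v1*k[0],o2+v2*k[1];return (p+q)/2,np.linalg.norm(p-q)
E
python3 - <<'E'
from h import *
d=np.load("w1.npy",allow_pickle=True).item();t=get_image("top")
im=cv2.imread("pics/top0.png").max(2);print(im[140:156,320:332])
print(tri(d,(323.4,198.7),t,(325.8,147.7)))
for z in(270,280,290,300):print(z,plane(d,(323.4,198.7),z), np.linalg.norm(plane(d,(314,198.7),z)-plane(d,(333,198.7),z)),np.linalg.norm(plane(d,(323,185.8),z)-plane(d,(323,211.5),z)))
E
```

```text
[[171 172 170 169 172 172 170 169 174 160 137 117]
 [174 174 154 108  92 140 174 173 172 171 155 133]
 [175 175 145  73  46 126 173 173 173 174 157 134]
 [175 174 171 138  81 133 175 175 175 174 157 152]
 [175 175 176 151  90  80 106 143 158 155 156 137]
 [141 158 161 111  40  36  42  80 140 157 136 124]
 [149 152 146  76  25  28  28  60 114 137 125 115]
 [130 134 116  53  22  25  28  43  94 122 119 115]
 [ 91  86  83  58  21  27  28  31  87 120 118 115]
 [ 79  79  79  59  20  27  29  29  86 119 117 116]
 [ 79  79  78  58  18  26  20  15  64 105 117 106]
 [ 78  78  78  61  18   9   9   7  82 107  82  68]
 [ 71  74  75  61  26   8   7   7  69  85  61  61]
 [ 62  71  68  55  30  27  47  56  78  83  59  60]
 [ 66  95  97  66  83 104 111 110 105  83  53  59]
 [ 89 114 101  76  91 107 115 115 114  93  54  60]]
(array([682.64889047,  -5.89962495, 299.32556966]), np.float64(0.5679928471479803))
270 [675.05480394  -6.95925933 270.        ] 16.3495740965851 22.863797245267502
280 [677.63849831  -6.50122009 280.        ] 15.769763646500422 22.05297070672225
290 [680.22219267  -6.04318084 290.        ] 15.189953196415727 21.242144168176992
300 [682.80588703  -5.5851416  300.        ] 14.610142746331068 20.43131762963174
```

Call:
carry_out --pt "0 0 0 -3 0 25 1" --pt "0 0 0 -6 0 50 1" --pt "0 0 0 -6 0 65 1" --pt "0 0 0 -6 0 65 1"

```text
clock: 2.72
position: [678.5, -3.7, 344.2]
ee_rot: [0.997, 0.08, -0.001, 0.0]
contact_force: [0.1, -0.5, -0.2]
gripper_width: 85.5
grasp_force: 0.0
```

```bash
python3 - <<'E'
from h import *
d=get_image("wrist");np.save("w2.npy",d,allow_pickle=True);s=read_state();print(s["position"],d["position"])
C=cradle(PSI);g=d["color"].max(2).astype(int)
c=proj(d,[680,-6,287]);print(c);u,v=map(int,c)
print(g[v-40:v+40:1,u]);print(g[v+3,u-25:u+25],u,v)
E
```

```text
[679.00164904  -3.85461328 345.5942737 ] [741.0159711    6.80828178 485.90944997]
[326.7601095 213.8163713]
[ 16  22  32  34  34  34  34  34  89 175 197 126   6   8   6   6   8   7
   7   6   7   7   8   8   8  11  17  22  22  24  25  24  23  23  24  20
  11  12  11  11  13  11  11  12  11  12  11  12  10  11  11  10  11  10
  12  12  11  11  11  27 127 184 184 181 176 174 173 176 179 181 181 179
 178 179 178 178 179 176 165 161]
[ 69  88 102 107 112 113 117 118 120 119 124 134 112  49   9  11  11  10
  12  12  13  12  11  12  11  12  12  13  12  11  11  12  13  10  11  13
  11  10   8  60 140 161 156 142 142 131 128 122  98  77] 326 213
```

```bash
python3 - <<'E'
from h import *
d=np.load("w2.npy",allow_pickle=True).item()
for z in(270,280,290,300):print(z,plane(d,(327.3,215.6),z), np.linalg.norm(plane(d,(314.2,216),z)-plane(d,(340,216),z)),np.linalg.norm(plane(d,(327,198.3),z)-plane(d,(327,232.8),z)))
d1=np.load("w1.npy",allow_pickle=True).item();print(tri(d,(327.3,215.6),d1,(323.4,198.7)))
print(go([0,0,0],down(PSI))[1],R.from_matrix(down(PSI)).inv().apply(np.array([680,-6,287])-read_state()["position"]))
E
```

```text
270 [673.6112901   -7.65365854 270.        ] 17.24514347812043 24.17335911247955
280 [676.73318593  -6.98384347 280.        ] 16.44642237162236 23.053752762866456
290 [679.85508175  -6.31402841 290.        ] 15.647701265124299 21.93414641325314
300 [682.97697757  -5.64421334 300.        ] 14.848980158626219 20.81454006363993
(array([682.22134936,  -5.74715239, 297.65142296]), np.float64(0.11745737649661644))
[ 5.50111921e-04 -3.01752104e-05 -4.37174001e-04] [ 0.64380014  2.27703979 58.5942737 ]
```

Call:
carry_out --pt "0 0 0 1 2 25 0" --pt "0 0 0 1 2 50 0" --pt "0 0 0 1 2 75 0" --pt "0 0 0 1 2 88 0" --pt "0 0 0 1 2 88 0"

```text
clock: 3.4
position: [680.3, -5.7, 257.3]
ee_rot: [0.997, 0.08, -0.0, 0.0]
contact_force: [-0.8, -0.3, 0.4]
gripper_width: 42.7
grasp_force: 0.0
```

```bash
python3 - <<'E'
from h import *
d=get_image("wrist");cv2.imwrite("pics/w3.png",cv2.convertScaleAbs(d["color"],alpha=1.4));s=read_state();print(s["position"],s["contact_force"],s["gripper_width"])
E
```

```text
[680.7676799   -5.78394097 258.33162055] [ 0.05572751 -0.21582547  0.6331781 ] 42.606332271880575
```

View pics/w3.png

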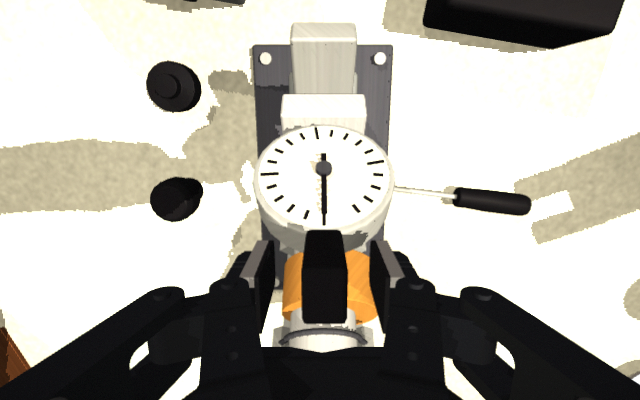

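The tab stands centred between the fingers; the dial hub is at (323,168) with the pointer at zero, towards the tab. Now I'll close.

Call:
carry_out --pt "0 0 0 0 0 0 -1" --pt "0 0 0 0 0 0 -1" --pt "0 0 0 0 0 0 -1" --pt "0 0 0 0 0 0 -1"

```text
clock: 3.95
position: [680.8, -6.5, 258.9]
ee_rot: [0.997, 0.079, 0.001, 0.0]
contact_force: [-0.9, -4.3, 3.7]
gripper_width: 15.3
grasp_force: 59.8
```

Call:
carry_out --pt "0 0 0 -8 0 6.7 -1" --pt "0 0 0 -16 0 13.4 -1" --pt "0 0 0 -23 0 19.3 -1" --pt "0 0 0 -27 0 22.6 -1" --pt "0 0 0 -27 0 22.6 -1"

```text
clock: 4.58
position: [654.1, -10.7, 236.2]
ee_rot: [0.997, 0.08, 0.001, 0.001]
contact_force: [1.5, -4.1, 5.6]
gripper_width: 15.4
grasp_force: 60.1
```

```bash
python3 - <<'E'
from h import *
d=get_image("wrist");cv2.imwrite("pics/w4.png",cv2.convertScaleAbs(d["color"],alpha=1.4));s=read_state();print(s["position"],s["contact_force"],s["gripper_width"])
g=cv2.convertScaleAbs(d["color"],alpha=1.4)[90:290,220:420];cv2.imwrite("pics/w4c.png",cv2.resize(g,None,fx=2,fy=2))
E
```

```text
[654.09711295 -10.73498122 236.18675712] [ 1.52252223 -3.65440034  5.26673779] 15.415440969366404
```

View pics/w4c.png

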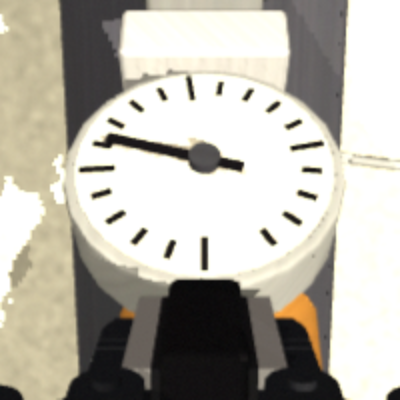

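The pointer has swung to about 103° clockwise from zero, so the plunger is about 9 mm in. It needs about 6 mm more.

Call:
carry_out --pt "0 0 0 -2.5 0 2.1 -1" --pt "0 0 0 -4.6 0 3.9 -1" --pt "0 0 0 -4.6 0 3.9 -1" --pt "0 0 0 -4.6 0 3.9 -1"

```text
clock: 5.12
position: [649.9, -11.4, 232.5]
ee_rot: [0.997, 0.08, 0.001, 0.001]
contact_force: [0.9, -3.5, 7.1]
gripper_width: 15.2
grasp_force: 60.2
```

```bash
cat >> h.py <<'E'
def dial(d,center_guess=None):
    """pointer angle (rad, clockwise from zero) via rays onto the dial face plane"""
    pass
E
python3 - <<'E'
from h import *
d=get_image("wrist");s=read_state();print(s["position"],s["contact_force"],s["gripper_width"])
g=cv2.convertScaleAbs(d["color"],alpha=1.4)[90:290,220:420];cv2.imwrite("pics/w5c.png",cv2.resize(g,None,fx=2,fy=2))
E
```

```text
[649.86353977 -11.39420274 232.5555148 ] [ 0.80461578 -4.58679766  5.85765534] 14.93344768230048
```

View pics/w5c.png

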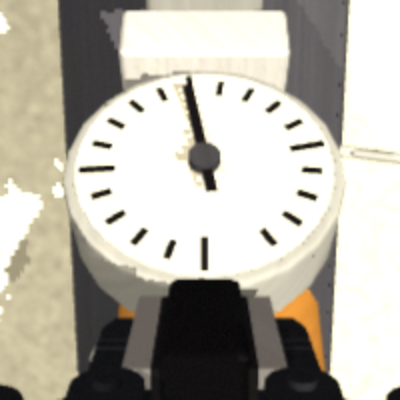

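The pointer stands about 169° round, so the plunger is about 14.7 mm in, roughly half-way. Now I'll release, back off upward and calibrate the dial reading from the scene camera.

Call:
carry_out --pt "0 0 0 0 0 0 0" --pt "0 0 0 0 0 0 0" --pt "0 0 0 0 0 0 0" --pt "0 0 0 0 0 -25 0" --pt "0 0 0 0 0 -70 0"

```text
clock: 5.8
position: [647.9, -10.5, 298.9]
ee_rot: [0.997, 0.08, -0.003, -0.0]
contact_force: [1.7, 0.7, 0.3]
gripper_width: 42.8
grasp_force: 0.0
```

Call:
carry_out --pt "0 0 0 0 0 -50 0" --pt "0 0 0 0 0 -100 0" --pt "0 0 0 0 0 -120 0"

```text
clock: 6.18
position: [649.4, -10.7, 424.6]
ee_rot: [0.997, 0.08, 0.003, -0.0]
contact_force: [0.2, 0.1, -0.4]
gripper_width: 42.5
grasp_force: 0.0
```

```bash
sed -i '/^def dial/,$d' h.py; cat >> h.py <<'E'
def dial(d,trav=41.):
    """pointer angle in degrees clockwise from zero: face plane resampled in polar form"""
    C=cradle(PSI);n=C[:,0]
    a=np.radians(np.arange(0,360,1));best=None
    g=cv2.GaussianBlur(d["color"].max(2).astype(np.float32),(0,0),.5)
    # centre: centroid of the bright disc near the predicted hub
    u0=proj(d,Q0+C@np.array([164-trav,0,92.]))
    J=np.column_stack([proj(d,Q0+C@np.array([164-trav,0,92.])+C[:,i]*10)-u0 for i in(1,2)])/10
    def prof(c):
        v=0
        for r in range(6,24,1):
            p=c[:,None]+J@np.array([r*np.sin(a),r*np.cos(a)])
            v=v+cv2.remap(g,p[0].astype(np.float32)[None],p[1].astype(np.float32)[None],cv2.INTER_LINEAR)[0]
        return v/18
    m=(g>110).astype(np.uint8);h=int(45*np.linalg.norm(J[:,0]));x,y=map(int,u0)
    k=np.zeros_like(m);k[y-h:y+h,x-h:x+h]=m[y-h:y+h,x-h:x+h]
    out=[]
    for dx in np.arange(-4,4.1,.5):
        for dy in np.arange(-4,4.1,.5):
            p=prof(u0+[dx,dy]);out.append((p.min(),dx,dy,int(p.argmin())))
    out.sort();return u0,out[:6]
E
python3 - <<'E'
from h import *
d=get_image("scene");u=dial(d);print(u)
x,y=map(int,u[0]);c=d["color"][y-35:y+35,x-35:x+35]
w=get_image("wrist");cv2.imwrite("pics/w6full.png",w["color"]);np.save("w6.npy",w,allow_pickle=True)
a=cv2.resize(cv2.convertScaleAbs(c,alpha=1.5),(400,400),interpolation=cv2.INTER_CUBIC);b=cv2.resize(cv2.convertScaleAbs(w["color"][100:300,220:420],alpha=1.4),(400,400))
cv2.imwrite("pics/z6.png",np.hstack([a,b]));s=read_state();print(s["position"],s["joints"])
C=cradle(PSI);print(go(Q0+C@[0,0,271],C@np.diag([1,-1,-1])))
E
```

```text
(array([318.60185674, 222.12778925]), [(np.float32(62.79268), np.float64(-0.5), np.float64(-4.0), 171), (np.float32(62.980522), np.float64(-1.0), np.float64(-4.0), 167), (np.float32(63.27343), np.float64(-0.5), np.float64(-3.5), 171), (np.float32(64.49631), np.float64(-1.0), np.float64(-3.5), 167), (np.float32(64.65696), np.float64(1.0), np.float64(4.0), 352), (np.float32(64.83771), np.float64(-1.5), np.float64(-4.0), 163)])
[649.58638353 -10.61484423 423.59873224] [ 2.32377188e-01  3.76566977e-01  4.60375140e-01  4.16962570e-04
 -1.64910442e+00  1.49788469e+00]
(array([-173.18487654,   -0.22232667,  158.64786202]), array([ 2.12948394e-04,  6.92615955e-01, -5.39430094e-04]))
```

View pics/z6.png

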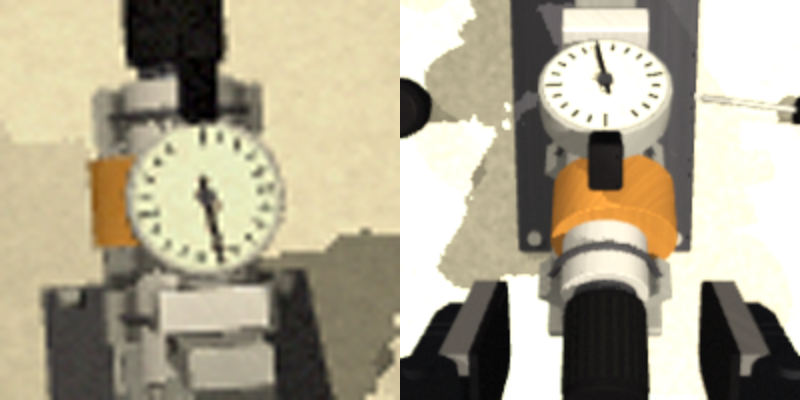

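Dial still reads about 170° (hub at scene pixel (318.9,220.8)) and the tab is free. Now I'll go above the head, tilted.

Call:
carry_out --pt "0 0.1 0 -50 0 0 0.6" --pt "0 0.25 0 -100 0 20 0.6" --pt "0 0.43 0 -145 0 60 0.6" --pt "0 0.6 0 -173 0 105 0.6" --pt "0 0.693 0 -173 0 145 0.6"

```text
clock: 6.9
position: [483.6, -44.6, 293.2]
ee_rot: [0.946, 0.069, 0.317, -0.016]
contact_force: [1.3, -1.2, 0.5]
gripper_width: 68.3
grasp_force: 0.0
```

```bash
sed -i '/    m=(g>110)/,$d' h.py; cat >> h.py <<'E'
    out=[]
    for dx in(-.5,0,.5):
        for dy in(-.5,0,.5):
            p=prof(np.array([318.9+dx,220.8+dy]));i=int(p.argmin());j=np.arange(i-14,i+15);w=np.clip(p.max()*.85-p[j%360],0,None)
            out.append((p.min(),(w*j).sum()/w.sum()))
    return np.round(np.median([o[1] for o in out]),1),[round(float(x),1) for x in min(out)]
def tilt():
    s=read_state();M=cradle(PSI).T@R.from_quat(s["ee_rot"]).as_matrix()@np.diag([1,-1,-1])
    return R.from_matrix(M).as_rotvec(),cradle(PSI).T@(s["position"]-Q0)
E
python3 - <<'E'
from h import *
print(dial(get_image("scene")));C=cradle(PSI)
s=read_state();print(s["position"],s["joints"],tilt());print(go(Q0+C@[0,0,173],C@np.diag([1,-1,-1])))
E
```

```text
(np.float64(173.6), [68.4, 169.6])
[470.48357346 -48.41428318 274.33046722] [ 0.29824885 -0.19429779 -0.78301886  0.27873709 -0.38674966  1.19286714] (array([-0.02460838,  0.08189698, -0.00451484]), array([ -1.42511256,  -9.1003478 , 285.68383191]))
(array([ 10.58105529, -11.8928908 , 111.93343409]), array([ 0.02460838,  0.08189698, -0.00451484]))
```

Call:
carry_out --pt "0 0 0 0 0 0 0.6" --pt "0 0 0 0 0 0 0.6" --pt "0 0 0 0 0 0 0.6"

```text
clock: 7.32
position: [489.9, -43.6, 298.7]
ee_rot: [0.945, 0.069, 0.318, -0.015]
contact_force: [0.9, 0.0, 1.0]
gripper_width: 68.5
grasp_force: 0.0
```

```bash
python3 - <<'E'
from h import *
C=cradle(PSI)
s=read_state();print(s["position"],s["joints"],tilt());print(go(Q0+C@[0,0,250],C@np.diag([1,-1,-1])))
E
```

```text
[489.88363287 -43.64478928 298.70994998] [ 0.29802094 -0.1878869  -0.72704207  0.27385907 -0.40495278  1.20104288] (array([-0.02397327,  0.05056345, -0.00588026]), array([ 29.49929738,  -7.48255597, 291.56032543]))
(array([-27.4122015 ,  -8.32676753,  42.80997536]), array([ 0.02397327,  0.05056345, -0.00588026]))
```

Call:
carry_out --pt "0.01 0.02 -0.003 -10 -3 10 0.6" --pt "0.02 0.04 -0.006 -20 -6 25 0.6" --pt "0.024 0.05 -0.006 -27.4 -8.3 40 0.6" --pt "0.024 0.05 -0.006 -27.4 -8.3 42 0.6" --pt "0.024 0.05 -0.006 -27.4 -8.3 42 0.6"

```text
clock: 7.95
position: [490.7, -39.0, 251.9]
ee_rot: [0.938, 0.076, 0.336, -0.03]
contact_force: [0.2, 1.1, 0.1]
gripper_width: 68.2
grasp_force: 0.0
```

```bash
python3 - <<'E'
from h import *
C=cradle(PSI)
s=read_state();print(s["position"],s["joints"],tilt());print(go(Q0+C@[0,0,174],C@np.diag([1,-1,-1])))
E
```

```text
[490.66463434 -39.01060967 251.91451128] [ 0.26461654 -0.13877656 -0.87429863  0.38759839 -0.1609748   1.10730312] (array([0.00578426, 0.00985309, 0.00043329]), array([  0.57598699,  -3.03199518, 254.74275772]))
(array([ 0.22088786, -2.56497843, 80.76069449]), array([-0.00578426,  0.00985309,  0.00043329]))
```

```bash
cat > k.py <<'E'
from h import *
# planar-arm fit from poses seen: joints 1,2,3 and wrist line from TCP & tool axis
C=cradle(PSI)
dn=np.array([0,0,-1.])
D=[((1.539,.385,.008),(179.2,598.7,231.3),dn),((1.2189,.16826,.14906),(328.,429.8,411.7),dn),((.23238,.37657,.46038),(649.5,-10.6,424),dn),((.22079,.45967,.5493),(687,-7,408.7),dn)]
M=C@R.from_rotvec([-.02397,.05056,-.00588]).as_matrix()
D.append(((.29802,-.18789,-.72704),(489.9,-43.6,298.7),-M[:,2]))
s=read_state();D.append((s["joints"][:3],s["position"],R.from_quat(s["ee_rot"]).as_matrix()[:,2]))
def wr(j,p):
    a,h,L2,L3,e,b=p;F=j[1]-j[2]
    r=a+L2*np.sin(j[1])+L3*np.cos(F)+e*np.sin(F);z=h+L2*np.cos(j[1])-L3*np.sin(F)+e*np.cos(F)
    return np.array([r*np.cos(j[0])-b*np.sin(j[0]),r*np.sin(j[0])+b*np.cos(j[0]),z])
f=lambda q:np.concatenate([(wr(j,q[:6])+q[6]*t-np.array(P)) for j,P,t in D]+[(q-[0,300,400,400,0,0,250])*.01])
q=least_squares(f,[0,300,400,400,0,0,250.]).x
def ik(P,t,x0=(.25,0,-.8)):
    j=least_squares(lambda j:wr(j,q[:6])+q[6]*t-P,x0).x;F=j[1]-j[2]
    fd=np.array([np.cos(F)*np.cos(j[0]),np.cos(F)*np.sin(j[0]),-np.sin(F)]);return j,np.arccos(fd@t),F
E
python3 - <<'E'
from k import *
print(q,np.abs(f(q)).max())
t=-C[:,2]
for z in(254,230,210,190,174):print(z,ik(Q0+C@[0,0,z],t))
E
```

```text
[  27.14194341  216.66239943  581.71876625  388.35969351   -7.71657922
 -154.69551034  360.96482432] 13.391001771832634
254 (array([ 0.33461686, -0.15426788, -0.88162196]), np.float64(0.18917417509823056), np.float64(0.7273540810830351))
230 (array([ 0.32339245, -0.084361  , -0.89666219]), np.float64(0.12425700114755715), np.float64(0.8123011917511821))
210 (array([ 0.31512617, -0.0254531 , -0.9061481 ]), np.float64(0.09949957297142202), np.float64(0.8806950004671754))
190 (array([ 0.30768426,  0.03362302, -0.91275507]), np.float64(0.11673909977583974), np.float64(0.9463780878734676))
174 (array([ 0.30224205,  0.08073241, -0.91591741]), np.float64(0.1498204508524175), np.float64(0.9966498215926954))
```

```bash
python3 - <<'E'
from k import *
print(f(q)[:18].reshape(-1,3).round(1))
J=read_state()["joints"];print(J)
# orientation check: full chain model R = Rz(j1) Ry(F) [Rx(j4) Ry(-j5) Rx(j6)]
s=read_state();T=R.from_quat(s["ee_rot"]).as_matrix()
for Js,Tm in((J,T),([1.539,.385,.008,0,-1.194,-.259],None)):
    for s4 in(1,-1):
        t=(R.from_euler('z',Js[0])*R.from_euler('y',Js[1]-Js[2])*R.from_euler('x',s4*Js[3])*R.from_euler('y',-Js[4])).apply([1,0,0])
        print(s4,t.round(3),None if Tm is None else Tm[:,2].round(3))
E
```

```text
[[ -5.4  -0.1  13.4]
 [ -6.1  -1.8   2.3]
 [ -2.1   4.8  -2.5]
 [  3.3   3.4  -4.6]
 [  8.6  -5.3  -4.4]
 [ -2.7 -11.7  -4.2]]
[ 0.26461654 -0.13877656 -0.87429863  0.38759839 -0.1609748   1.10730312]
1 [ 0.594  0.224 -0.772] [ 0.626  0.107 -0.772]
-1 [ 0.626  0.107 -0.772] [ 0.626  0.107 -0.772]
1 [-0. -0. -1.] None
-1 [-0. -0. -1.] None
```

```bash
cat > k.py <<'E'
from h import *
C=cradle(PSI)
E_=R.from_euler
def fk(J,p):
    a,h,L2,f,L3,e,b,L5,b5,e5=p;F=J[1]-J[2]
    w=E_('x',-J[3])*E_('y',-J[4])
    P=np.array([a,0,h])+E_('y',J[1]).apply([f,0,L2])+E_('y',F).apply(np.array([L3,b,e])+w.apply([L5,b5,e5]))
    return E_('z',J[0]).apply(P),(E_('z',J[0])*E_('y',F)*w).apply([1,0,0])
D=[((1.539,.385,.008,0,-1.194),(179.167,598.747,231.312)),((1.2189,.16826,.14906,0,-1.55105),(328.,429.8,411.7)),((.23238,.37657,.46038,0,-1.64910),(649.6,-10.6,424)),((.22079,.45967,.5493,.002,-1.6635),(687,-7,408.7)),
((.29802,-.18789,-.72704,.27386,-.40495),(489.88,-43.64,298.71)),((.26461654,-0.13877656,-0.87429863,0.38759839,-0.1609748),(490.66,-39.01,251.91)),((.29824885,-.19429779,-.78301886,.27873709,-.38674966),(470.48,-48.41,274.33))]
x0=np.array([0,250,450,50,400,0,-160,300,0,0.])
res=lambda q:np.concatenate([fk(j,q)[0]-np.array(P) for j,P in D]+[(q-x0)*[.05,.02,.02,.02,.02,.05,.02,.02,.05,.05]])
q=least_squares(res,x0).x
def ik(P,t,J0,lim=.18):
    t=np.array(t)/np.linalg.norm(t)
    g=lambda J:np.concatenate([fk(J,q)[0]-P,300*(fk(J,q)[1]-t)])
    r=least_squares(g,J0,bounds=([-3.1,-1.2,-1.05,-3.14,-2.95],[3.1,2.05,1.4,2.0,-lim]));J=r.x;t2=fk(J,q)[1]
    return J.round(3),np.round(fk(J,q)[0]-P,1),np.degrees(np.arccos(min(1,t2@t))).round(1)
E
python3 - <<'E'
from k import *
print(q.round(0));print(res(q)[:21].reshape(-1,3).round(1))
J0=[.26,-.139,-.87,.39,-.2]
for z in(254,230,210,195,190,180,174,165):
    P=Q0+C@[0,0,z]
    print(z,*ik(P,-C[:,2],J0),*ik(P,-C[:,2],[.3,.05,-.91,-3,-.2]),*ik(P,-C[:,2],[.3,.05,-.91,1.9,-.2]))
E
```

```text
[  -9.  176.  567.   -1.  420.    1.  -43.  316. -116.   11.]
[[-0.9  0.3  1.1]
 [-0.9 -0.5  0.6]
 [-0.6  0.7 -0.1]
 [ 1.1 -2.3 -1.2]
 [ 1.9  0.4  0.5]
 [-2.6 -0.4 -0.8]
 [ 1.1  0.2  0.1]]
254 [ 0.274 -0.138 -0.86   0.367 -0.18 ] [-0.1 -0.9  2.5] 0.9 [-0.163 -0.016 -0.885 -3.14  -0.18 ] [  5.3  28.5 -36.8] 16.8 [ 0.274 -0.138 -0.86   0.367 -0.18 ] [-0.1 -0.9  2.5] 0.9
230 [ 0.262 -0.078 -0.808  0.214 -0.18 ] [ 0.3 -2.9  5.6] 2.4 [-0.157  0.031 -0.863 -3.14  -0.18 ] [  3.3  26.7 -31.5] 15.6 [ 0.262 -0.078 -0.808  0.214 -0.18 ] [ 0.3 -2.9  5.6] 2.4
210 [ 0.245 -0.024 -0.756  0.045 -0.18 ] [ 1.1 -4.9  6.6] 3.4 [ 0.245 -0.024 -0.756  0.045 -0.18 ] [ 1.1 -4.9  6.6] 3.4 [ 0.245 -0.024 -0.756  0.046 -0.18 ] [ 1.1 -4.9  6.6] 3.4
195 [ 0.226  0.017 -0.714 -0.101 -0.18 ] [ 1.6 -6.5  6.3] 4.0 [ 0.225  0.017 -0.714 -0.101 -0.18 ] [ 1.6 -6.5  6.3] 4.0 [ 0.226  0.017 -0.714 -0.101 -0.18 ] [ 1.6 -6.5  6.3] 4.0
190 [ 0.218  0.031 -0.699 -0.152 -0.18 ] [ 1.7 -6.9  6. ] 4.2 [ 0.218  0.031 -0.699 -0.152 -0.18 ] [ 1.7 -6.9  6. ] 4.2 [ 0.218  0.031 -0.699 -0.152 -0.18 ] [ 1.7 -6.9  6. ] 4.2
180 [ 0.202  0.058 -0.671 -0.254 -0.18 ] [ 1.9 -7.8  5.3] 4.5 [ 0.202  0.058 -0.671 -0.254 -0.18 ] [ 1.9 -7.8  5.3] 4.5 [ 0.202  0.058 -0.671 -0.254 -0.18 ] [ 1.9 -7.8  5.3] 4.5
174 [ 0.192  0.075 -0.655 -0.315 -0.18 ] [ 1.9 -8.2  4.7] 4.7 [ 0.192  0.075 -0.655 -0.315 -0.18 ] [ 1.9 -8.2  4.7] 4.7 [ 0.192  0.075 -0.655 -0.315 -0.18 ] [ 1.9 -8.2  4.7] 4.7
165 [ 0.177  0.099 -0.631 -0.405 -0.18 ] [ 1.9 -8.7  3.9] 4.9 [ 0.177  0.099 -0.631 -0.405 -0.18 ] [ 1.9 -8.7  3.9] 4.9 [ 0.177  0.099 -0.631 -0.405 -0.18 ] [ 1.9 -8.7  3.9] 4.9
```

```bash
python3 - <<'E'
from k import *
for z in(174,190):
    P=Q0+C@[0,0,z];S={}
    for j4 in np.arange(-3,2.01,.5):
        for j1 in(-.2,.1,.4):
            for j5 in(-.25,-.6,-1.2):
                for j3 in(-.9,-.5):
                    J,e,a=ik(P,-C[:,2],[j1,0,j3,j4,j5],.17)
                    if np.abs(e).max()<12: S[tuple(J.round(1))]=(J,e,a)
    for v in sorted(S.values(),key=lambda v:np.abs(v[1]).max()+v[2]*5)[:6]:print(z,*v)
E
```

```text
174 [ 0.197  0.074 -0.663 -0.297 -0.17 ] [ 1.9 -7.9  4.5] 4.5
190 [ 0.222  0.03  -0.708 -0.131 -0.17 ] [ 1.7 -6.7  5.7] 4.0
```

```bash
python3 - <<'E'
from k import *
def ikp(P,t,J0,lim):
    g=lambda J:np.concatenate([10*(fk(J,q)[0]-P),300*(fk(J,q)[1]-t)])
    J=least_squares(g,J0,bounds=([-3.1,-1.2,-1.05,-3.14,-2.95],[3.1,2.05,1.4,2.0,-lim])).x
    return J,g(J)
for z in(165,174,182,190,198):
    P=Q0+C@[0,0,z];S={}
    for j4 in np.arange(-3,2.01,.5):
        for j1 in(-.2,.1,.4):
            for j5 in(-.25,-.9):
                    J,g=ikp(P,-C[:,2],[j1,0,-.8,j4,j5],.175);S[tuple(J.round(1))]=(g@g,J)
    for c,J in sorted(S.values(),key=lambda v:v[0])[:3]:
        tc=C.T@fk(J,q)[1];print(z,J.round(3),(fk(J,q)[0]-P).round(1),"axis in cradle",tc.round(3))
E
```

```text
165 [ 0.191  0.102 -0.635 -0.428 -0.175] [ 0.  -0.1  0. ] axis in cradle [-0.026  0.091 -0.995]
174 [ 0.205  0.079 -0.658 -0.342 -0.175] [ 0.  -0.1  0. ] axis in cradle [-0.032  0.086 -0.996]
182 [ 0.217  0.059 -0.679 -0.264 -0.175] [ 0.  -0.1  0.1] axis in cradle [-0.037  0.08  -0.996]
190 [ 0.228  0.038 -0.701 -0.184 -0.175] [ 0.  -0.1  0.1] axis in cradle [-0.041  0.074 -0.996]
190 [-0.192  0.069 -0.819 -3.14  -0.175] [ 0.   0.3 -0.3] axis in cradle [ 0.123 -0.261 -0.958]
198 [ 0.239  0.017 -0.723 -0.103 -0.175] [ 0.  -0.1  0.1] axis in cradle [-0.044  0.066 -0.997]
198 [-0.196  0.05  -0.828 -3.14  -0.175] [ 0.   0.3 -0.3] axis in cradle [ 0.133 -0.266 -0.955]
```

```bash
cat >> k.py <<'E'
AX=np.array([-.045,.09,-.995]);AX/=np.linalg.norm(AX)
def pose(z,alpha):  # grasp point on tube axis at cradle z; tool x at angle alpha (rad) in the cradle xy plane
    x=np.array([np.cos(alpha),np.sin(alpha),0]);x-=AX*(x@AX);x/=np.linalg.norm(x)
    M=C@np.column_stack([x,np.cross(AX,x),AX]);return Q0+C@np.array([0,0,z])+19*C@AX,M
E
python3 - <<'E'
from k import *
J0=[.26,-.139,-.87,.39,-.2]
for z in(275,250,230,210,196):
    P,M=pose(z,-1.1);r=ik(P,M[:,2],J0,.16);J0=np.minimum(r[0],[9,9,9,9,-.161]);print(z,*r)
for al in(-.6,-1.1):print(al,go(*pose(275,al)))
print(read_state()["joints"],tilt()[1])
E
```

```text
275 [ 0.228 -0.117 -0.697 -0.148 -0.338] [-0. -0.  0.] 0.0
250 [ 0.223 -0.058 -0.693 -0.186 -0.284] [-0.  0. -0.] 0.0
230 [ 0.218 -0.01  -0.684 -0.226 -0.246] [-0.  0. -0.] 0.0
210 [ 0.213  0.038 -0.671 -0.276 -0.213] [ 0. -0. -0.] 0.0
196 [ 0.209  0.072 -0.658 -0.318 -0.195] [ 0. -0.  0.] 0.0
-0.6 (array([-1.44199936, -4.75019902, -1.3120537 ]), array([ 0.0713168 , -0.05936958,  0.59753487]))
-1.1 (array([-1.44199936, -4.75019902, -1.3120537 ]), array([ 0.05632191, -0.07798163,  1.09928423]))
[ 0.26461654 -0.13877656 -0.87429863  0.38759839 -0.1609748   1.10730312] [  0.57598699  -3.03199518 254.74275772]
```

Call:
carry_out --pt "0.018 -0.015 0.15 -0.4 -1.2 -0.3 0.6" --pt "0.036 -0.03 0.3 -0.7 -2.4 -0.6 0.6" --pt "0.054 -0.045 0.45 -1.1 -3.6 -1 0.6" --pt "0.071 -0.059 0.598 -1.4 -4.75 -1.3 0.6" --pt "0.071 -0.059 0.598 -1.4 -4.75 -1.3 0.6"

```text
clock: 8.57
position: [487.8, -34.9, 252.3]
ee_rot: [0.927, -0.19, 0.283, -0.158]
contact_force: [0.1, 0.2, 0.1]
gripper_width: 68.4
grasp_force: 0.0
```

```bash
python3 - <<'E'
from k import *
print(read_state()["joints"],tilt()[1],go(*pose(275,-.6)),go(*pose(196,-.6)))
E
```

```text
[ 0.22767335 -0.11708583 -0.65512398 -0.13076129 -0.3779598   1.04316363] [ -0.87520364   1.47143702 256.41929752] (array([-0.08855136, -0.19216508,  0.34167897]), array([-3.50042459e-05, -1.29692099e-03,  3.93672738e-04])) (array([ 6.74776835,  3.6888594 , 78.94958177]), array([-3.50042459e-05, -1.29692099e-03,  3.93672738e-04]))
```

Call:
carry_out --pt "0 0 0 2 1 25 0.6" --pt "0 0 0 4 2 50 0.6" --pt "0 0 0 6 3 70 0.6" --pt "0 0 0 6.7 3.7 79 0.6" --pt "0 0 0 6.7 3.7 79 0.6"

```text
clock: 9.2
position: [536.4, -26.7, 189.1]
ee_rot: [0.928, -0.19, 0.281, -0.157]
contact_force: [1.1, -0.4, -0.8]
gripper_width: 68.0
grasp_force: 0.0
```

```bash
python3 - <<'E'
from k import *
s=read_state();print(s["joints"],tilt()[1],s["contact_force"],go(*pose(196,-.6)))
w=get_image("wrist");cv2.imwrite("pics/w7.png",cv2.convertScaleAbs(w["color"],alpha=1.5));print(dial(get_image("scene")))
E
```

```text
[ 0.20685     0.06865741 -0.61741216 -0.25962031 -0.2400525   1.19097812] [ -3.67068911   1.8581595  176.31066679] [ 1.08676145 -0.3568807  -0.78473537] (array([ 2.33429467, -1.50075821, -0.9309421 ]), array([0.00239067, 0.00237358, 0.00056277]))
(np.float64(173.6), [69.2, 169.6])
```

View pics/w7.png

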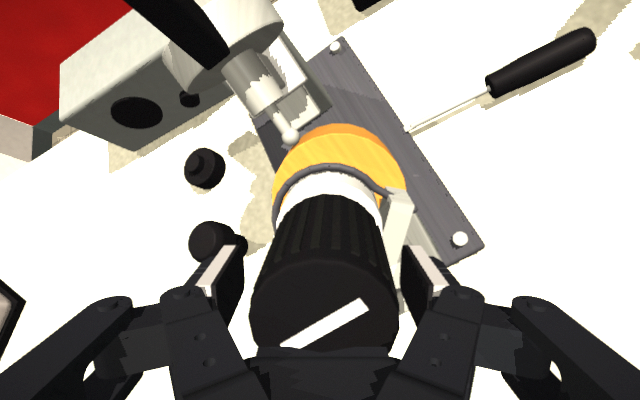

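The head is centred between the fingers, and the plunger tip touches the collar at about (287,137). The collar stands out to the right, so the high spot seems to be on the far −y side. I'll preset the grip to −1.6 rad, grip, then turn the tube positively.

Call:
carry_out --pt "0 0 0.18 1 -0.7 0 0.6" --pt "0 0 0.36 2 -1.5 0 0.6" --pt "0 0 0.54 2.3 -1.5 0 0.6" --pt "0 0 0.72 2.3 -1.5 0 0.6" --pt "0 0 0.9 2.3 -1.5 0 0.6"

```text
clock: 9.93
position: [538.3, -26.5, 192.0]
ee_rot: [0.75, -0.577, 0.184, -0.265]
contact_force: [0.0, -0.2, -0.6]
gripper_width: 68.2
grasp_force: 0.0
```

```bash
python3 - <<'E'
from k import *
s=read_state();print(s["joints"],tilt()[1],s["contact_force"],go(*pose(196,-1.6)))
E
```

```text
[ 0.20679326  0.06682503 -0.61282686 -0.25559103 -0.24392791  0.28045628] [ -0.38113401   1.75799068 177.36895141] [ 0.03039127 -0.23963144 -0.59338054] (array([0.04210634, 0.46477864, 0.28859336]), array([ 0.00090419, -0.00054992,  0.09858673]))
```

Close and turn −0.9 about tool z (tube positive).

Call:
carry_out --pt "0 0 0 0 0 0 -1" --pt "0 0 0 0 0 0 -1" --pt "0 0 0 0 0 0 -1" --pt "0 0 0 0 0 0 -1"

```text
clock: 10.42
position: [534.7, -27.0, 189.4]
ee_rot: [0.753, -0.575, 0.183, -0.262]
contact_force: [-13.0, -0.4, 1.5]
gripper_width: 49.4
grasp_force: 60.1
```

Call:
carry_out --pt "0 0 -0.15 0 0 0 -1" --pt "0 0 -0.3 0 0 0 -1" --pt "0 0 -0.45 0 0 0 -1" --pt "0 0 -0.45 0 0 0 -1"

```text
clock: 10.92
position: [534.7, -27.2, 188.8]
ee_rot: [0.863, -0.392, 0.236, -0.214]
contact_force: [-7.2, -2.2, 1.1]
gripper_width: 49.3
grasp_force: 65.0
```

```bash
python3 - <<'E'
from k import *
s=read_state();print(s["joints"],tilt()[1],s["contact_force"],go(*pose(196,-1.6)))
print(dial(get_image("scene")),s["clock"])
E
```

```text
[ 0.20587501  0.06739775 -0.61698759 -0.25611752 -0.24928401  0.74019494] [ -5.25413653   1.56285187 177.18448735] [-7.18355192 -2.24661261  1.13739152] (array([ 2.07840688, -3.87836389, -0.14441552]), array([0.01057193, 0.00264606, 0.55678427]))
(np.float64(200.2), [63.6, 198.7]) 10.925
```

Reading is rising (about 170° to 199°), so the direction is right.

Call:
carry_out --pt "0 0 -0.15 0 0 0 -1" --pt "0 0 -0.3 0 0 0 -1" --pt "0 0 -0.45 0 0 0 -1" --pt "0 0 -0.6 0 0 0 -1" --pt "0 0 -0.6 0 0 0 -1"

```text
clock: 11.6
position: [535.6, -27.5, 187.9]
ee_rot: [0.94, -0.121, 0.288, -0.134]
contact_force: [1.8, -2.0, -8.4]
gripper_width: 49.0
grasp_force: 99.4
```

```bash
python3 - <<'E'
from k import *
s=read_state();print(s["joints"],tilt()[1],s["contact_force"],go(*pose(196,-1.6)))
print(dial(get_image("scene")),s["clock"])
E
```

```text
[ 0.20549717  0.07035249 -0.61650941 -0.2553399  -0.24738127  1.33627739] [ -5.20564392   1.17852076 175.97250564] [ 1.84104674 -2.0300609  -8.38917767] (array([ 3.58086967, -2.43327108, -1.31557474]), array([0.01079873, 0.00541146, 1.15316222]))
(np.float64(227.5), [81.4, 227.4]) 11.6
```

Call:
carry_out --pt "0 0 0 0 0 0 0.6" --pt "0 0 0 0 0 0 0.6" --pt "0 0 0 0 0 0 0.6"

```text
clock: 12.02
position: [539.9, -25.8, 193.0]
ee_rot: [0.938, -0.12, 0.294, -0.136]
contact_force: [-0.2, 0.0, 0.3]
gripper_width: 68.2
grasp_force: 0.0
```

Call:
carry_out --pt "0 0 0.18 0 0 0 0.6" --pt "0 0 0.36 0 0 0 0.6" --pt "0 0 0.54 0 0 0 0.6" --pt "0 0 0.72 0 0 0 0.6" --pt "0 0 0.9 0 0 0 0.6"

```text
clock: 12.65
position: [539.3, -26.0, 192.2]
ee_rot: [0.791, -0.519, 0.204, -0.251]
contact_force: [-0.5, -0.0, -0.5]
gripper_width: 68.6
grasp_force: 0.0
```

Call:
carry_out --pt "0 0 0 0 0 0 0.6" --pt "0 0 0 0 0 0 -1" --pt "0 0 0 0 0 0 -1" --pt "0 0 0 0 0 0 -1" --pt "0 0 0 0 0 0 -1"

```text
clock: 13.28
position: [535.0, -27.1, 188.8]
ee_rot: [0.794, -0.517, 0.202, -0.247]
contact_force: [-11.5, -2.0, 1.1]
gripper_width: 48.9
grasp_force: 60.3
```

```bash
python3 - <<'E'
from k import *
s=read_state();print(s["joints"],tilt()[1],s["contact_force"])
print(dial(get_image("scene")),s["clock"])
E
```

```text
[ 0.2060463   0.06750937 -0.61719873 -0.25805421 -0.24679774  0.43960185] [ -4.9703538   1.6996012 177.0240781] [-11.47588765  -1.99476405   1.14176651]
(np.float64(228.5), [80.7, 228.2]) 13.275
```

Call:
carry_out --pt "0 0 -0.15 0 0 0 -1" --pt "0 0 -0.25 0 0 0 -1" --pt "0 0 -0.25 0 0 0 -1" --pt "0 0 -0.25 0 0 0 -1"

```text
clock: 13.82
position: [535.2, -27.2, 188.3]
ee_rot: [0.853, -0.414, 0.23, -0.22]
contact_force: [-6.9, -3.0, 0.2]
gripper_width: 48.7
grasp_force: 64.6
```

```bash
python3 - <<'E'
from k import *
s=read_state();print(s["joints"],tilt()[1],s["contact_force"])
print(dial(get_image("scene")),s["clock"])
E
```

```text
[ 0.20580714  0.06873705 -0.616702   -0.25679071 -0.2479876   0.68919903] [ -5.18845355   1.52735858 176.59723443] [-6.91050276 -3.03478113  0.19455835]
(np.float64(236.0), [77.7, 234.9]) 13.825
```

Call:
carry_out --pt "0 0 -0.15 0 0 0 -1" --pt "0 0 -0.25 0 0 0 -1" --pt "0 0 -0.25 0 0 0 -1" --pt "0 0 -0.25 0 0 0 -1"

```text
clock: 14.38
position: [535.0, -27.3, 188.2]
ee_rot: [0.898, -0.305, 0.255, -0.189]
contact_force: [-6.5, -3.0, 4.6]
gripper_width: 48.7
grasp_force: 69.1
```

```bash
python3 - <<'E'
from k import *
s=read_state();print(s["joints"],tilt()[1],s["contact_force"])
print(dial(get_image("scene")),s["clock"])
E
```

```text
[ 0.20557898  0.06906127 -0.61617701 -0.25541466 -0.25040293  0.93697793] [ -5.44407994   1.42379411 176.57525161] [-6.45741724 -2.99181722  4.56558662]
(np.float64(238.1), [75.2, 236.5]) 14.375
```

Call:
carry_out --pt "0 0 -0.15 0 0 0 -1" --pt "0 0 -0.25 0 0 0 -1" --pt "0 0 -0.25 0 0 0 -1" --pt "0 0 -0.25 0 0 0 -1"

```text
clock: 14.92
position: [535.5, -27.4, 187.8]
ee_rot: [0.928, -0.192, 0.277, -0.156]
contact_force: [-3.6, -4.1, -4.1]
gripper_width: 48.7
grasp_force: 85.9
```

```bash
python3 - <<'E'
from k import *
s=read_state();print(s["joints"][5],s["contact_force"],dial(get_image("scene")))
E
```

```text
1.1852713314301302 [-3.60722898 -4.10283152 -4.1053928 ] (np.float64(236.3), [76.1, 235.2])
```

Call:
carry_out --pt "0 0 -0.15 0 0 0 -1" --pt "0 0 -0.25 0 0 0 -1" --pt "0 0 -0.25 0 0 0 -1" --pt "0 0 -0.25 0 0 0 -1"

```text
clock: 15.48
position: [535.0, -27.4, 188.3]
ee_rot: [0.945, -0.075, 0.295, -0.12]
contact_force: [-10.0, -4.3, 0.5]
gripper_width: 48.5
grasp_force: 109.1
```

```bash
python3 - <<'E'
from k import *
s=read_state();a=[dial(get_image("scene")) for _ in(0,1)];print(s["joints"][5],s["contact_force"],s["grasp_force"],a)
x=np.array([0,.46,1.056,1.306,1.553]);
E
```

```text
1.4356588602834104 [-10.01766017  -4.26777926   0.47630716] 109.06942460685968 [(np.float64(229.1), [80.2, 229.5]), (np.float64(229.1), [80.0, 229.5])]
```

Readings are symmetric about j6 ≈ 0.945 rad (228.5°, 236.0°, 238.1°, 236.3°, 229.1°). I'll turn back 0.49 rad, checking half-way.

Call:
carry_out --pt "0 0 0.12 0 0 0 -1" --pt "0 0 0.25 0 0 0 -1" --pt "0 0 0.25 0 0 0 -1" --pt "0 0 0.25 0 0 0 -1"

```text
clock: 16.08
position: [535.2, -27.1, 188.4]
ee_rot: [0.928, -0.193, 0.278, -0.157]
contact_force: [-8.6, -7.3, -3.4]
gripper_width: 48.6
grasp_force: 81.4
```

```bash
python3 - <<'E'
from k import *
s=read_state();print(s["joints"][5],s["contact_force"],dial(get_image("scene")))
E
```

```text
1.1858749840588934 [-8.61952319 -7.31682904 -3.37617772] (np.float64(237.5), [75.3, 236.1])
```

Call:
carry_out --pt "0 0 0.12 0 0 0 -1" --pt "0 0 0.24 0 0 0 -1" --pt "0 0 0.24 0 0 0 -1" --pt "0 0 0.24 0 0 0 -1"

```text
clock: 16.62
position: [535.9, -27.2, 188.0]
ee_rot: [0.898, -0.302, 0.257, -0.189]
contact_force: [-3.2, -7.5, -9.4]
gripper_width: 49.2
grasp_force: 67.2
```

```bash
python3 - <<'E'
from k import *
s=read_state();print(s["joints"][5],s["contact_force"],dial(get_image("scene")))
E
```

```text
0.9458578281711398 [-3.16773299 -7.5342939  -9.35237079] (np.float64(238.8), [81.7, 237.5])
```

Call:
carry_out --pt "0 0 0.12 0 0 0 -1" --pt "0 0 0.24 0 0 0 -1" --pt "0 0 0.24 0 0 0 -1" --pt "0 0 0.24 0 0 0 -1"

```text
clock: 17.18
position: [536.4, -27.2, 187.6]
ee_rot: [0.855, -0.408, 0.234, -0.218]
contact_force: [1.2, -9.6, -16.2]
gripper_width: 48.9
grasp_force: 69.2
```

```bash
python3 - <<'E'
from k import *
s=read_state();print(s["joints"][5],s["contact_force"],dial(get_image("scene")))
E
```

```text
0.7063909220653158 [  1.22432267  -9.60647791 -16.17546054] (np.float64(237.5), [74.9, 236.1])
```

Call:
carry_out --pt "0 0 0.12 0 0 0 -1" --pt "0 0 0.25 0 0 0 -1" --pt "0 0 0.25 0 0 0 -1" --pt "0 0 0.25 0 0 0 -1"

```text
clock: 17.73
position: [536.2, -27.2, 187.8]
ee_rot: [0.797, -0.511, 0.205, -0.246]
contact_force: [-2.3, -9.4, -15.0]
gripper_width: 49.1
grasp_force: 78.3
```

```bash
python3 - <<'E'
from k import *
s=read_state();print(s["joints"][5],s["contact_force"],dial(get_image("scene")))
E
```

```text
0.4564239483864277 [ -2.3085818   -9.37337486 -14.97325369] (np.float64(229.2), [79.9, 229.9])
```

Symmetric again about j6 = 0.946. I'll go there, release and withdraw.

Call:
carry_out --pt "0 0 -0.15 0 0 0 -1" --pt "0 0 -0.3 0 0 0 -1" --pt "0 0 -0.49 0 0 0 -1" --pt "0 0 -0.49 0 0 0 -1" --pt "0 0 -0.49 0 0 0 -1"

```text
clock: 18.4
position: [535.2, -27.2, 188.3]
ee_rot: [0.899, -0.302, 0.257, -0.188]
contact_force: [-6.9, -6.3, -2.2]
gripper_width: 48.5
grasp_force: 74.1
```

```bash
python3 - <<'E'
from k import *
s=read_state();print(s["joints"][5],s["contact_force"],dial(get_image("scene")))
E
```

```text
0.946136729137199 [-6.91124692 -6.30760151 -2.1815294 ] (np.float64(238.5), [75.8, 237.0])
```

Call:
carry_out --pt "0 0 0 0 0 0 0.6" --pt "0 0 0 0 0 0 0.6" --pt "0 0 0 0 0 0 0.6" --pt "0 0 0 0 0 0 0.6"

```text
clock: 18.95
position: [539.3, -26.1, 191.8]
ee_rot: [0.898, -0.3, 0.261, -0.19]
contact_force: [-0.5, -0.8, 0.1]
gripper_width: 68.4
grasp_force: 0.0
```

Call:
carry_out --pt "0 0 0 0 0 -20 0.6" --pt "0 0 0 0 0 -45 0.6" --pt "0 0 0 0 0 -70 0.6" --pt "0 0 0 0 0 -95 0.6" --pt "0 0 0 0 0 -95 0.6"

```text
clock: 19.58
position: [483.7, -44.0, 268.5]
ee_rot: [0.897, -0.3, 0.262, -0.191]
contact_force: [0.6, 0.1, -0.3]
gripper_width: 68.7
grasp_force: 0.0
```

```bash
python3 - <<'E'
from k import *
s=read_state();d=get_image("scene");print(s["joints"],s["contact_force"],tilt()[1],dial(d))
a=cv2.resize(cv2.convertScaleAbs(d["color"][150:310,230:410],alpha=1.5),(675,600),interpolation=cv2.INTER_CUBIC);cv2.imwrite("pics/end.png",a)
E
```

```text
[ 0.19759381 -0.14011563 -0.61869353 -0.15701327 -0.43915876  0.84717791] [ 0.63452958  0.11326442 -0.26689621] [  4.31817123  -6.6751469  271.3839407 ] (np.float64(238.1), [75.3, 236.4])
```

View pics/end.png

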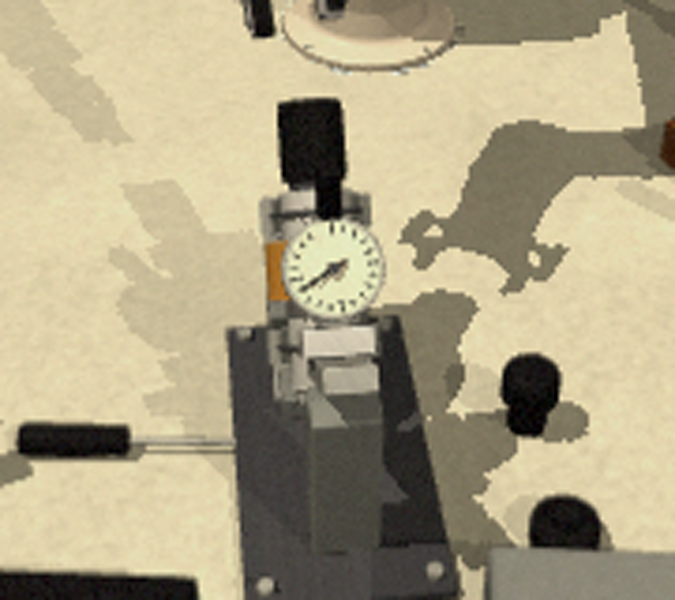

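The final view shows the pointer at about 238° (pointer tip (302,290), hub (340,265)), still at its greatest. The indicator is down on the cam, the arm is clear, and the screwdriver and knobs are in place. Handing in.

```bash
python3 -c "
from bench import *
print(job_done())"
```

```text
the job is handed in; nothing more can be done
None
```

I slid the indicator down until the plunger was about 14.7 mm in and released it. I then turned the tube to the collar's high spot, where the dial shows its greatest reading (about 238°, plunger about 20.7 mm in). The arm is withdrawn and the job was handed in at about 20 s of the 72 s limit; no verdict came back.

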